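# Sort the tools back after riveting

### The arm

A 7-joint arm with a two-finger parallel gripper is mounted at the origin on a cart in front of the work surface, level with it; the furniture and walls round the work are solid. World frame = base frame: x ahead of the robot, y to its left, z up, the work surface at z = 0. Lengths are in m, angles in rad, forces in N, time in s.
With the tool pointing down it reaches from about 0.425 to 0.875 m from the base axis. Payload 4.7 kg.
Tool frame: the origin (TCP) lies between the finger pads; the fingertips stand 22 mm ahead of it and the grasp point (between the pads) lies 3 mm ahead of it; z points along the fingers, y is the line along which they close (so a half turn about z gives the same grasp; the last joint's range is limited). The gripper opens to 87 mm and grips with 3 to 60 N. Pads are 19 mm wide; open, the fingers measure 117 mm over their backs; the gripper's body (75 mm by 190 mm) begins 51 mm behind the grasp point.
Start: joints at [1.121, 0.321, -0.07, 1.45, 0.023, 1.371, -0.057], TCP at [0.291, -0.581, 0.245] pointing down, gripper open.
Joint ranges: [-2.86, 2.86], [-0.3, 2.09], [-1.38, 1.24], [0.06, 2.45], [-1.56, 4.7], [0.09, 2.05], [-2.69, 2.69]. Speed limits (rad/s): [2.57, 2.57, 3.14, 3.14, 3.14, 3.14, 3.14].

### API

Orientations are given as a rotation vector (axis times angle).
In Python, from bench import ctrl gives the robot as it stands. The module is installed in compiled form; this text tells all that it offers.
- The arm moves only by the tool send_rows, never from a script. Its argument "motion" is a list of rows, each an object with "claw": the opening, from -1 (shut) to 1 (fully open); "slide": the shift along the tool's x, y, z in mm, a list of three; "delta_rot": the turn, a rotation vector about the tool's x, y, z in rad, a list of three. In form: [{"claw": claw, "slide": [x, y, z], "delta_rot": [ax, ay, az]}, ...]. A call has 1 to 5 rows; each row is the pose to reach, as a shift and turn from the pose commanded when the call began, along the tool's axes at that moment; what a row does not reach only later rows make up. A row lasts 1/10 s, in which the tool goes at most 50 mm and 8.59 degrees, less where a joint would pass 70% of its speed; a pose out of reach is approached as far as the arm can. A call with a gripper value outside its range is refused whole. The fingers move at their own pace and stop on an object; "grip_force" is the grip in N (left out, the last holds). Time passes only in rows, so rows that repeat a pose let the fingers close. It gives the time, the measured TCP pose, the force, the opening and the grip force at its end, in the units of the state.
- ctrl.get_state(): the state, without advancing time (a new reading comes with each control period).
- ctrl.get_image(name): name is "side" or "top" or "wrist"; returns a dict with "color" (480x640x3 uint8, blue, green, red), "fx", "fy", "cx", "cy" (pixels), "pose" (4x4, takes a point from camera to world coordinates). Camera axes: x right, y down, z forward; pixel columns grow to the right and rows downward; lengths in m; the calibration is good to about 2 mm. A picture is of the moment at which its call begins. There is no depth.
- ctrl.close_job(): hands the job in; it is judged then, once.
The state is a dict: "time": time; "joint_positions": joint angles; "qd": joint speeds; "joint_torque": joint torques, N m; "position": TCP position; "tool_rot": TCP orientation; "ft_force": force on the tool from outside, world axes, zero at the start; "torque": the same for the moment, N m; "grip_width": opening from 0.0 (shut) to 1.0 (fully open); "grip_force": force on a finger pad.
Only numpy, scipy, OpenCV 4.12 (cv2) and the standard library are available. Lean on these libraries where they do the work, as an engineer would, in place of code of your own. Each camera call takes 0.05 s, during which the arm holds its last target. There are 200 camera calls.

### The job

The riveting is done: put each of the five tools lying at the front of the bench back where its kind belongs. The two hand punches go into the punch tray, each lying along an empty lane of its own; the domed setting block and the small steel collar go into the die block, each flat in the recess of its own size; the sharpening stone goes flat on the floor of the large compartment of the parts tray, apart from the polished steel. Set things down rather than dropping them from a height, and leave the bush and the punch that are already put away where they are.

Things in the scene. Friction and masses are not known exactly. Their poses are not given: they have to be found in the camera images.
- setting_block: domed setting block: bright steel round block, 41 mm diameter, 23 mm high, shoulders rounded off to a small dished top. Origin at the centre of its underside, z up.
- steel_collar: small bright steel collar, 22 mm diameter, 12 mm high. Origin at the centre of its underside, z up.
- steel_punch: grey steel hand punch, a round bar 128 mm long and 10 mm thick, lying on its side, free to roll. x runs along it; origin at mid length, on the surface of the bar (on its underside at the start), 5 mm from its centre line; z at the start up, through the centre line.
- black_punch: black hand punch with a knurled middle, a round bar 118 mm long and 12 mm thick, lying on its side, free to roll. x runs along it; origin at mid length, on the surface of the bar (on its underside at the start), 6 mm from its centre line; z at the start up, through the centre line.
- whetstone: dark grey flat sharpening stone, 34 (x) x 55 (y) x 10 mm. Origin at the centre of its underside, z up.
- die_block: dark hardwood die block, 90 (x) x 226 (y) x 22 mm, fixed, with three round recesses 5 mm deep (floors 17 mm above the origin) in a row along y: 57 mm wide at y +70 mm, empty, for the setting block; 57 mm at y -10 mm, holding the steel bush; 38 mm at y -80 mm, empty, for the collar. Origin at the centre of its underside, z up.
- punch_tray: shallow wooden tray, 169 (x) x 205 (y) mm, fixed; wall tops 36 mm above the origin (centre of its underside, z up), inside 154 x 192 mm; green felt floor at 5.5 mm. Three strips along x, 4 mm wide, tops at 12 mm, at y = +48, 0, -48 mm, part it into four lanes 46 mm wide: those with middles at y = +24, -24, -72 mm are empty, the one at +72 mm holds the short punch.
- parts_tray: large wooden tray, 211 (x) x 270 (y) mm, fixed; floor 4 mm, wall tops 40 mm above the origin (centre of its underside, z up). Large compartment: x -98..98, y -47..128 mm; a black wax tin (57 mm across, 22 high, at x 60, y 88) and a blue-handled marking wheel (130 x 25 x 25 along x, at x 20, y -28) are fixed in it. The small one beyond y -50 is full of brass bits.
- steel_bush: turned steel bush with a flat top, 40 mm diameter, 21 mm high, already standing in the middle recess of the die block: leave it there. Origin at the centre of its underside.
- short_punch: grey steel punch, 108 mm long, 9 mm thick, already lying in the +y lane of the punch tray: leave it there. Origin at mid length on the surface of the bar.
Things that resemble listed ones, but are neither listed nor needed, are in the scene too. Leave any black look-alike of the setting_block alone.

How it is judged:
At the end, for the whole second after the job is handed in: Block and collar flat in their own recesses (11 mm of centre, 2.5 mm of the floor), punches flat in two different free lanes, along them (0.2 rad), stone flat in the large compartment, bush and short punch within 20 mm of their places, all at rest (x of setting_block in the frame of die_block between -0.011 and 0.011 m and y of setting_block in the frame of die_block between 0.059 and 0.081 m and z of each of setting_block, steel_collar in the frame of die_block below 0.0195 m and angle between each of setting_block, steel_collar's own z axis and vertical below 0.12 rad and x of steel_collar in the frame of die_block between -0.011 and 0.011 m and y of steel_collar in the frame of die_block between -0.091 and -0.069 m and x of steel_punch in the frame of punch_tray between -0.022 and 0.022 m and angle between steel_punch's own x axis and vertical between 1.52 and 1.62 rad and z of each of steel_punch, black_punch in the frame of punch_tray below 0.0195 m and angle between the x axis of each of steel_punch, black_punch and the x axis of punch_tray, either way round below 0.2 rad and x of black_punch in the frame of punch_tray between -0.022 and 0.022 m and angle between black_punch's own x axis and vertical between 1.52 and 1.62 rad and ((y of steel_punch in the frame of punch_tray between 0.0005 and 0.0475 m and y of black_punch in the frame of punch_tray between -0.0475 and -0.0005 m) or (y of steel_punch in the frame of punch_tray between 0.0005 and 0.0475 m and y of black_punch in the frame of punch_tray between -0.0955 and -0.0485 m) or (y of steel_punch in the frame of punch_tray between -0.0475 and -0.0005 m and y of black_punch in the frame of punch_tray between 0.0005 and 0.0475 m) or (y of steel_punch in the frame of punch_tray between -0.0475 and -0.0005 m and y of black_punch in the frame of punch_tray between -0.0955 and -0.0485 m) or (y of steel_punch in the frame of punch_tray between -0.0955 and -0.0485 m and y of black_punch in the frame of punch_tray between 0.0005 and 0.0475 m) or (y of steel_punch in the frame of punch_tray between -0.0955 and -0.0485 m and y of black_punch in the frame of punch_tray between -0.0475 and -0.0005 m)) and x of whetstone in the frame of parts_tray between -0.085 and 0.085 m and y of whetstone in the frame of parts_tray between -0.035 and 0.116 m and z of whetstone in the frame of parts_tray below 0.0075 m and angle between whetstone's own z axis and vertical below 0.1 rad and linear speed of each of setting_block, steel_collar, steel_punch, black_punch, whetstone below 0.02 m/s and distance of each of steel_bush, short_punch from where it was at the start of the episode below 0.02 m); the robot touches nothing.
It fails at once if the bush or the short punch, already put away, is pushed more than 20 mm from its place (distance of any of steel_bush, short_punch from where it was at the start of the episode above 0.02 m).
It fails at once if one of the five things is dropped from more than about 5 cm (it comes down at over 1 m/s) ((linear speed of setting_block above 1 m/s and height (world z) of setting_block below 0.06 m) or (linear speed of steel_collar above 1 m/s and height (world z) of steel_collar below 0.06 m) or (linear speed of steel_punch above 1 m/s and height (world z) of steel_punch below 0.06 m) or (linear speed of black_punch above 1 m/s and height (world z) of black_punch below 0.06 m) or (linear speed of whetstone above 1 m/s and height (world z) of whetstone below 0.06 m)).
It also fails if it takes over 122 s, if anything falls off the work surface, if the arm or the gripper's body presses on something with over 40 N, if the wrist force passes 120 N, or if a joint passes its speed limit or range.

## Working session

There is one attempt and no reset: what is moved stays moved. The work goes in short steps, Python scripts to look and compute and a tool call to move; the robot and the scene stay as the last step left them, time stands still between calls to the robot, and variables do not carry over. Pictures are saved under pics/ and viewed, at most 14 in all, crops included, and the job is handed in when it is done.

Besides the shell and the picture viewer there is one more tool, called after ">>>" as name([rows], argument=value, ...), one row to a line, values as JSON. send_rows: Moves the arm, as the interface text tells. Its arguments: {"type":"object","properties":{"motion":{"type":"array","items":{"type":"object","properties":{"claw":{"type":"number"},"slide":{"type":"array","items":{"type":"number"}},"delta_rot":{"type":"array","items":{"type":"number"}}}}},"grip_force":{"type":"number"}},"required":["motion"]}

```bash
mkdir -p pics
cat > h.py <<'E'
import numpy as np, cv2, pickle
from bench import ctrl
from scipy.spatial.transform import Rotation as R
def snap(n,f):
    d=ctrl.get_image(n); cv2.imwrite('pics/'+f+'.png',d['color']); pickle.dump(d,open(f+'.pkl','wb')); return d
def px(d,u,v,z):
    T=np.array(d['pose']); r=T[:3,:3]@np.array([(u-d['cx'])/d['fx'],(v-d['cy'])/d['fy'],1]); o=T[:3,3]
    return (o+r*(z-o[2])/r[2])
def proj(d,p):
    T=np.array(d['pose']); c=T[:3,:3].T@(np.array(p)-T[:3,3]); return c[0]/c[2]*d['fx']+d['cx'],c[1]/c[2]*d['fy']+d['cy']
def go(x,y,z,yaw=None):
    "slide/rot from the present pose"
    s=ctrl.get_state(); M=R.from_rotvec(s['tool_rot'])
    print('t',s['time'],'slide',np.round(M.inv().apply(np.array([x,y,z])-s['position'])*1000,1))
E
python3 - <<'E'
from h import *
for n in ('top','side'):
    d=snap(n,n+'0'); print(n,d['fx'],d['cx'],np.round(d['pose'],3).tolist())
s=ctrl.get_state(); print({k:np.round(v,3).tolist() for k,v in s.items()}); print(R.from_rotvec(s['tool_rot']).as_matrix().round(3))
E
```

```text
top 479.24684594729365 321.40667958635544 [[-0.026, -0.992, 0.122, 0.343], [-1.0, 0.025, -0.005, -0.041], [0.002, -0.122, -0.993, 1.08], [0.0, 0.0, 0.0, 1.0]]
side 493.97691765206093 327.3797210869076 [[-0.994, -0.043, 0.105, 0.356], [-0.113, 0.461, -0.88, 0.926], [-0.01, -0.886, -0.463, 0.555], [0.0, 0.0, 0.0, 1.0]]
{'time': 0.1, 'joint_positions': [1.121, 0.322, -0.07, 1.452, 0.023, 1.371, -0.057], 'qd': [0.0, -0.001, 0.001, -0.004, -0.0, -0.001, 0.001], 'joint_torque': [-0.0, -49.257, -0.406, -31.34, -0.064, 0.04, 0.0], 'position': [0.291, -0.581, 0.244], 'tool_rot': [-3.056, -0.722, 0.001], 'ft_force': [-0.573, 0.102, -0.276], 'torque': [-0.06, -0.003, -0.0], 'grip_force': 0.0, 'grip_width': 0.998}
[[ 0.894  0.447 -0.001]
 [ 0.447 -0.894  0.002]
 [-0.    -0.002 -1.   ]]
```

View pics/top0.png

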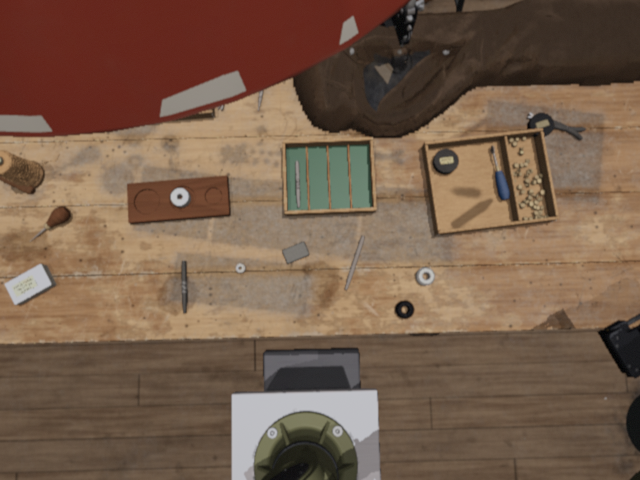

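View pics/side0.png

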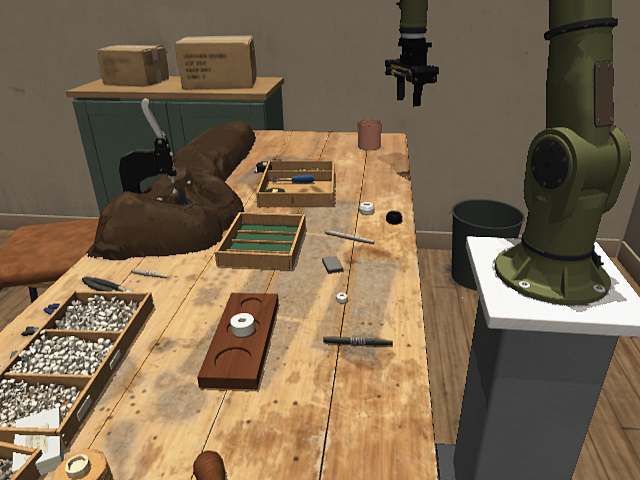

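The top view (image up = +x, left = +y) shows these candidates:
- **Setting block:** the bright one at (426,276). The black look-alike at (404,310) stays where it is, and the bush in the die block at (180,197) is already placed.
- **Collar:** (240,268).
- **Steel punch:** (355,263). The short punch at (297,185) stays in the tray, and another bar lies at the back at (260,98).
- **Black punch:** (184,287).
- **Stone:** (295,252).

Next is one close crop to check these choices.

Run:
```python
from h import *
d=cv2.imread('pics/top0.png')
a=cv2.resize(d[225:325,170:330],None,fx=5,fy=5,interpolation=cv2.INTER_CUBIC)[:500,:800]
b=cv2.resize(d[230:320,330:450],None,fx=5,fy=5,interpolation=cv2.INTER_CUBIC)
cv2.imwrite('pics/c1.png',a);
e=cv2.resize(d[130:240,120:390],None,fx=2.96,fy=2.96,interpolation=cv2.INTER_CUBIC)
cv2.imwrite('pics/c2.png',b); cv2.imwrite('pics/c3.png',e)
```

```text
(no output)
```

View pics/c1.png

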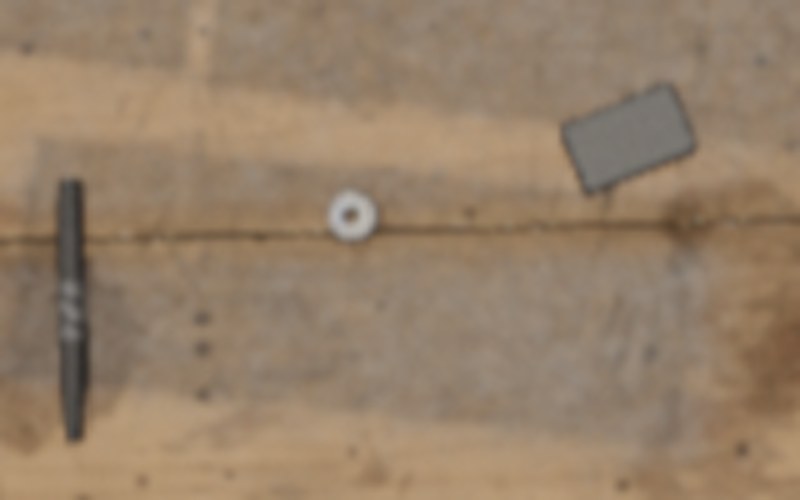

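View pics/c2.png

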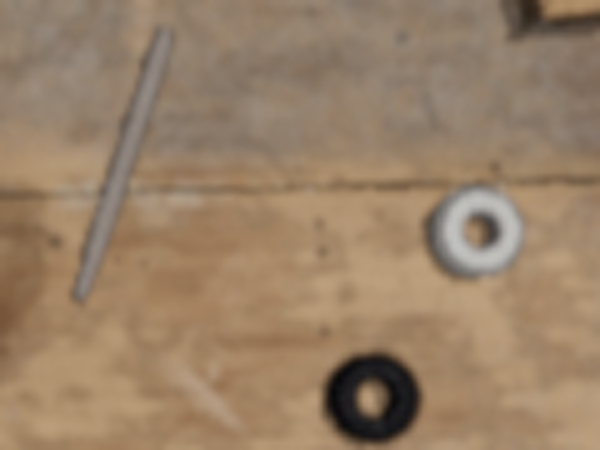

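View pics/c3.png

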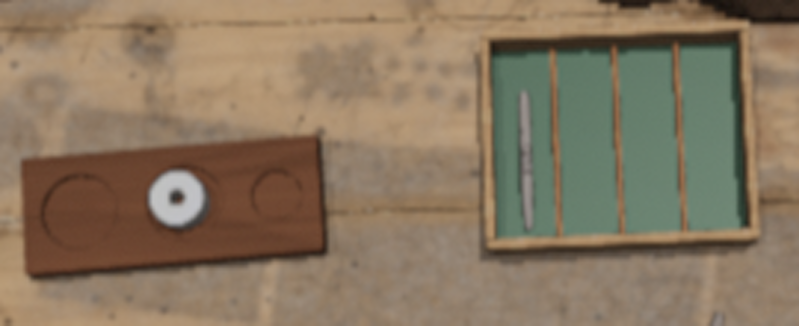

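The crops confirm the choices. The black punch runs from (184,261) to (185,313), the collar is at (240,268), and the stone is at (295.5,253). The steel punch runs from (363,236) to (346,290). The bright block is at (426,276), and the black ring below it is excluded. In the die block, the wide empty recess is on the left and the small one on the right.

Run:
```python
from h import *
d=pickle.load(open('top0.pkl','rb'))
def P(l,ox,oy,k,z): return np.array([px(d,ox+(x+.5)/k-.5,oy+(y+.5)/k-.5,z) for x,y in l])
def show(n,p):
    print(n,p[:,:2].mean(0).round(4),'edges',np.linalg.norm(np.diff(np.vstack([p,p[:1]]),axis=0),axis=1).round(3), 'ang',[round(float(np.degrees(np.arctan2(v[1],v[0]))),1) for v in np.diff(np.vstack([p,p[:1]]),axis=0)[:,:2]])
show('black',P([(70,182),(75,440)],170,225,5,.008))
show('steel',P([(165,30),(79,298)],330,230,5,.006))
show('collar',P([(352,215)],170,225,5,.012))
show('stone',P([(562,125),(665,85),(695,148),(592,194)],170,225,5,.010))
show('block',P([(482,228)],330,230,5,.023)); show('blk black',P([(373,397)],330,230,5,.02))
show('die',P([(22,160),(318,137),(325,252),(30,275)],120,130,2.96,.022))
show('rec big',P([(79,211)],120,130,2.96,.021)); show('rec small',P([(277,194)],120,130,2.96,.021))
show('bush',P([(178,198)],120,130,2.96,.038))
show('tray',P([(484,38),(748,22),(757,240),(488,250)],120,130,2.96,.036))
show('short',P([(525,92),(530,230)],120,130,2.96,.014))
show('parts',P([(424,142),(548,130),(556,221),(433,235)],0,0,1,.04))
```

```text
black [0.3847 0.2622] edges [0.115 0.115] ang [-178.3, 1.7]
steel [ 0.4297 -0.1184] edges [0.127 0.127] ang [160.4, -19.6]
collar [0.4237 0.1368] edges [0.] ang [0.0]
stone [0.4553 0.013 ] edges [0.05  0.032 0.05  0.034] ang [-70.0, -156.0, 112.7, 22.4]
block [ 0.3956 -0.2748] edges [0.] ang [0.0]
blk black [ 0.323  -0.2238] edges [0.] ang [0.0]
die [0.5806 0.2728] edges [0.226 0.09  0.223 0.089] ang [-86.9, -176.7, 93.1, 5.2]
rec big [0.5785 0.3452] edges [0.] ang [0.0]
rec small [0.5879 0.1948] edges [0.] ang [0.0]
bush [0.5828 0.2651] edges [0.] ang [0.0]
tray [ 0.6222 -0.0666] edges [0.202 0.169 0.201 0.164] ang [-87.8, -179.9, 90.7, 0.1]
short [0.6109 0.004 ] edges [0.109 0.109] ang [-179.1, 0.9]
parts [ 0.5992 -0.4249] edges [0.282 0.208 0.273 0.211] ang [-85.7, -179.9, 95.1, 2.4]
```

>>> send_rows([
  {"claw": 1, "slide": [30, -30, 17], "delta_rot": [0, 0, 0.1]},
  {"claw": 1, "slide": [60, -60, 34], "delta_rot": [0, 0, 0.2]},
  {"claw": 1, "slide": [90, -90, 51], "delta_rot": [0, 0, 0.3]},
  {"claw": 1, "slide": [120, -120, 68], "delta_rot": [0, 0, 0.4]},
  {"claw": 1, "slide": [150, -150, 85], "delta_rot": [0, 0, 0.464]},
], grip_force=20)

```text
time: 0.6
position: [0.3579, -0.3782, 0.1586]
tool_rot: [-3.141, 0.006, 0.0]
ft_force: [1.4, 1.1, 0.7]
grip_width: 0.998
grip_force: 0.0
```

```bash
cat >> h.py <<'E'
def rep(*t):
    s=ctrl.get_state(); M=R.from_rotvec(s['tool_rot']); x=M.as_matrix()[:,0]
    print('t',round(s['time'],2),'pos',np.round(s['position'],4),'yaw',round(float(np.degrees(np.arctan2(x[1],x[0]))),1),'w',round(s['grip_width']*87,1),'gf',round(s['grip_force'],1),'ft',np.round(s['ft_force'],1),'q7',round(s['joint_positions'][6],2))
    if t: print('slide',np.round(M.inv().apply(np.array(t)-s['position'])*1000,1))
E
python3 -c "
from h import *
rep(.3956,-.275,.1)"
```

```text
t 0.6 pos [ 0.3579 -0.3782  0.1586] yaw -0.2 w 86.9 gf 0.0 ft [1.4 1.1 0.7] q7 -0.83
slide [  37.3 -103.3   58.6]
```

>>> send_rows([
  {"claw": 1, "slide": [12, -35, 20], "delta_rot": [0, 0, 0]},
  {"claw": 1, "slide": [25, -70, 40], "delta_rot": [0, 0, 0]},
  {"claw": 1, "slide": [37, -103, 50], "delta_rot": [0, 0, 0]},
  {"claw": 1, "slide": [37, -103, 50], "delta_rot": [0, 0, 0]},
])

```text
time: 1.0
position: [0.3955, -0.2711, 0.1076]
tool_rot: [-3.137, -0.012, 0.004]
ft_force: [-0.6, 0.8, -0.1]
grip_width: 1.002
grip_force: 0.0
```

```bash
python3 -c "
from h import *
rep(.3956,-.275,.028)
d=snap('wrist','w1'); print(np.round(d['pose'],3).tolist(), proj(d,(.3956,-.275,.023)))"
```

```text
t 1.0 pos [ 0.3955 -0.2711  0.1076] yaw 0.4 w 87.2 gf 0.0 ft [-0.6  0.8 -0.1] q7 -1.04
slide [ 0.3  4.2 79.5]
[[0.008, -0.956, -0.293, 0.476], [-1.0, -0.009, 0.002, -0.272], [-0.005, 0.293, -0.956, 0.248], [0.0, 0.0, 0.0, 1.0]] (np.float64(322.7715111309256), np.float64(260.96178775997896))
```

View pics/w1.png

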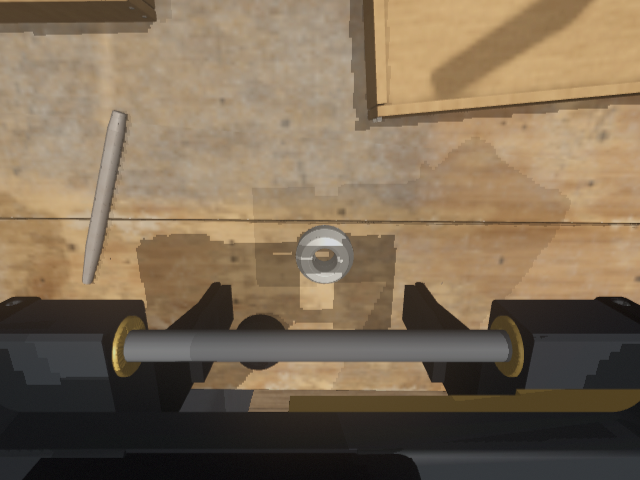

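The wrist view shows the block at (325,258), and the projection of my measurement lands at (323,261), so they agree. The black ring at (259,340) is clear of the fingers.

>>> send_rows([
  {"claw": 0.6, "slide": [0, 3, 40], "delta_rot": [0, 0, 0]},
  {"claw": 0.6, "slide": [0, 3, 70], "delta_rot": [0, 0, 0]},
  {"claw": 0.6, "slide": [0, 3, 79], "delta_rot": [0, 0, 0]},
  {"claw": 0.6, "slide": [0, 3, 79], "delta_rot": [0, 0, 0]},
  {"claw": 0.6, "slide": [0, 3, 79], "delta_rot": [0, 0, 0]},
])

```text
time: 1.55
position: [0.3955, -0.2813, 0.0317]
tool_rot: [3.14, -0.002, 0.002]
ft_force: [0.3, 0.1, 0.2]
grip_width: 0.805
grip_force: 0.0
```

>>> send_rows([
  {"claw": -0.2, "slide": [0, 0, 0], "delta_rot": [0, 0, 0]},
  {"claw": -0.3, "slide": [0, 0, 0], "delta_rot": [0, 0, 0]},
  {"claw": -0.4, "slide": [0, 0, 0], "delta_rot": [0, 0, 0]},
  {"claw": -0.4, "slide": [0, 0, 0], "delta_rot": [0, 0, 0]},
  {"claw": -0.4, "slide": [0, 0, 0], "delta_rot": [0, 0, 0]},
])

```text
time: 2.05
position: [0.395, -0.2798, 0.0308]
tool_rot: [-3.141, -0.0, -0.0]
ft_force: [-0.5, 1.3, 3.2]
grip_width: 0.447
grip_force: 20.0
```

```bash
python3 -c "
from h import *
rep(.578,.344,.1)"
```

```text
t 2.05 pos [ 0.395  -0.2798  0.0308] yaw 0.0 w 38.9 gf 20.0 ft [-0.5  1.3  3.2] q7 -1.06
slide [ 183.1 -623.7  -69. ]
```

>>> send_rows([
  {"claw": 0.3, "slide": [0, 0, 0], "delta_rot": [0, 0, 0]},
  {"claw": 0.3, "slide": [0, 0, 0], "delta_rot": [0, 0, 0]},
  {"claw": 0.3, "slide": [0, -2, 3], "delta_rot": [0, 0, 0]},
  {"claw": 0.3, "slide": [0, -2, 3], "delta_rot": [0, 0, 0]},
  {"claw": 0.3, "slide": [0, -2, 3], "delta_rot": [0, 0, 0]},
])

```text
time: 2.55
position: [0.3946, -0.2781, 0.0273]
tool_rot: [-3.141, 0.0, 0.001]
ft_force: [-1.1, -0.5, -0.5]
grip_width: 0.643
grip_force: 0.0
```

>>> send_rows([
  {"claw": -0.4, "slide": [0, 0, 0], "delta_rot": [0, 0, 0]},
  {"claw": -0.4, "slide": [0, 0, 0], "delta_rot": [0, 0, 0]},
  {"claw": -0.4, "slide": [0, 0, 0], "delta_rot": [0, 0, 0]},
  {"claw": -0.4, "slide": [0, 0, 0], "delta_rot": [0, 0, 0]},
  {"claw": -0.4, "slide": [0, 0, 0], "delta_rot": [0, 0, 0]},
], grip_force=30)

```text
time: 3.05
position: [0.3949, -0.2783, 0.0276]
tool_rot: [3.141, -0.0, 0.0]
ft_force: [0.1, -0.3, -0.6]
grip_width: 0.45
grip_force: 30.0
```

```bash
python3 -c "
from h import *
rep(.578,.344,.1)"
```

```text
t 3.05 pos [ 0.3949 -0.2783  0.0276] yaw -0.0 w 39.2 gf 30.0 ft [ 0.1 -0.3 -0.6] q7 -1.07
slide [ 183.  -622.4  -72.6]
```

>>> send_rows([
  {"claw": -0.4, "slide": [0, 0, -30], "delta_rot": [0, 0, 0]},
  {"claw": -0.4, "slide": [0, 0, -60], "delta_rot": [0, 0, 0]},
  {"claw": -0.4, "slide": [0, 0, -85], "delta_rot": [0, 0, 0]},
  {"claw": -0.4, "slide": [10, -35, -85], "delta_rot": [0, 0, 0]},
  {"claw": -0.4, "slide": [20, -75, -85], "delta_rot": [0, 0, 0]},
])

```text
time: 3.55
position: [0.4151, -0.2037, 0.1134]
tool_rot: [3.141, -0.007, 0.003]
ft_force: [0.8, 1.2, -2.2]
grip_width: 0.447
grip_force: 30.0
```

>>> send_rows([
  {"claw": -0.4, "slide": [12, -40, 0], "delta_rot": [0, 0, 0]},
  {"claw": -0.4, "slide": [24, -80, 0], "delta_rot": [0, 0, 0]},
  {"claw": -0.4, "slide": [36, -120, 0], "delta_rot": [0, 0, 0]},
  {"claw": -0.4, "slide": [48, -160, 0], "delta_rot": [0, 0, 0]},
  {"claw": -0.4, "slide": [60, -200, 0], "delta_rot": [0, 0, 0]},
])

```text
time: 4.05
position: [0.4746, -0.0015, 0.1123]
tool_rot: [3.141, -0.0, -0.001]
ft_force: [1.1, -1.1, -2.4]
grip_width: 0.448
grip_force: 30.0
```

>>> send_rows([
  {"claw": -0.4, "slide": [12, -40, 0], "delta_rot": [0, 0, 0]},
  {"claw": -0.4, "slide": [24, -80, 0], "delta_rot": [0, 0, 0]},
  {"claw": -0.4, "slide": [36, -120, 0], "delta_rot": [0, 0, 0]},
  {"claw": -0.4, "slide": [48, -160, 0], "delta_rot": [0, 0, 0]},
  {"claw": -0.4, "slide": [60, -200, 0], "delta_rot": [0, 0, 0]},
])

```text
time: 4.55
position: [0.5347, 0.1982, 0.112]
tool_rot: [3.141, -0.001, -0.002]
ft_force: [0.1, -1.2, -2.0]
grip_width: 0.446
grip_force: 30.0
```

```bash
python3 -c "
from h import *
rep(.578,.344,.1)"
```

```text
t 4.55 pos [0.5347 0.1982 0.112 ] yaw -0.0 w 38.8 gf 30.0 ft [ 0.1 -1.2 -2. ] q7 -2.14
slide [  43.2 -145.9   11.9]
```

>>> send_rows([
  {"claw": -0.4, "slide": [14, -48, 0], "delta_rot": [0, 0, 0]},
  {"claw": -0.4, "slide": [29, -97, 0], "delta_rot": [0, 0, 0]},
  {"claw": -0.4, "slide": [43, -146, 0], "delta_rot": [0, 0, 0]},
  {"claw": -0.4, "slide": [43, -146, 20], "delta_rot": [0, 0, 0]},
  {"claw": -0.4, "slide": [43, -146, 40], "delta_rot": [0, 0, 0]},
])

```text
time: 5.05
position: [0.5769, 0.3461, 0.0716]
tool_rot: [-3.14, -0.006, 0.001]
ft_force: [-0.5, -0.9, -2.7]
grip_width: 0.45
grip_force: 30.0
```

```bash
python3 -c "
from h import *
rep(.578,.344,.0455)
d=snap('wrist','w2'); 
s=snap('side','s2')
for y in (.07,-.08):
  a=np.radians(3.3);c=np.array([.582,.274])+y*np.array([-np.sin(a),np.cos(a)]);print(c,proj(d,(*c,.022)))
cv2.imwrite('pics/s2c.png',cv2.resize(s['color'][260:430,150:350],None,fx=3,fy=3))
cv2.imwrite('pics/w2c.png',cv2.hconcat([cv2.resize(s['color'][270:420,170:320],(400,400)),cv2.resize(d['color'][100:400,170:470],(400,400))]))"
```

```text
t 5.05 pos [0.5769 0.3461 0.0716] yaw 0.2 w 39.2 gf 30.0 ft [-0.5 -0.9 -2.7] q7 -2.39
slide [ 1.1  2.2 26.1]
[0.57797052 0.34388393] (np.float64(320.32914081720577), np.float64(279.78466910098655))
[0.58660512 0.19413265] (np.float64(579.2976038734766), np.float64(267.0880839313973))
```

View pics/w2c.png

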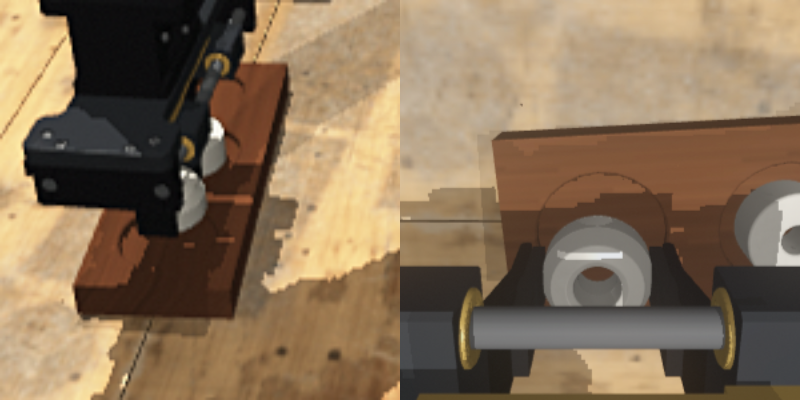

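The wrist crop puts the recess centre at about u=322 with its rim top at v=229, against a prediction of (320,280) with a radius near 48 px. That matches to within 2 mm, and the block is above it.

>>> send_rows([
  {"claw": -0.4, "slide": [1, 2, 10], "delta_rot": [0, 0, 0]},
  {"claw": -0.4, "slide": [1, 2, 18], "delta_rot": [0, 0, 0]},
  {"claw": -0.4, "slide": [1, 2, 22], "delta_rot": [0, 0, 0]},
  {"claw": -0.4, "slide": [1, 2, 24], "delta_rot": [0, 0, 0]},
  {"claw": -0.4, "slide": [1, 2, 25], "delta_rot": [0, 0, 0]},
])

```text
time: 5.65
position: [0.5791, 0.3408, 0.0477]
tool_rot: [-3.141, 0.001, -0.001]
ft_force: [-0.1, 0.9, -2.2]
grip_width: 0.449
grip_force: 30.0
```

```bash
python3 -c "
from h import *
rep(.578,.344,.0455)"
```

```text
t 5.65 pos [0.5791 0.3408 0.0477] yaw -0.0 w 39.1 gf 30.0 ft [-0.1  0.9 -2.2] q7 -2.39
slide [-1.1 -3.2  2.2]
```

>>> send_rows([
  {"claw": -0.4, "slide": [0, -2, 1], "delta_rot": [0, 0, 0]},
  {"claw": -0.4, "slide": [0, -2, 2], "delta_rot": [0, 0, 0]},
  {"claw": -0.4, "slide": [0, -2, 2], "delta_rot": [0, 0, 0]},
])

```text
time: 5.95
position: [0.5789, 0.3431, 0.0456]
tool_rot: [-3.142, -0.0, -0.0]
ft_force: [0.2, 0.3, -3.0]
grip_width: 0.451
grip_force: 30.0
```

>>> send_rows([
  {"claw": 0.0, "slide": [0, 0, 0], "delta_rot": [0, 0, 0]},
  {"claw": 0.3, "slide": [0, 0, 0], "delta_rot": [0, 0, 0]},
  {"claw": 0.3, "slide": [0, 0, 0], "delta_rot": [0, 0, 0]},
  {"claw": 0.3, "slide": [0, 0, -10], "delta_rot": [0, 0, 0]},
  {"claw": 0.3, "slide": [0, 0, -40], "delta_rot": [0, 0, 0]},
])

```text
time: 6.45
position: [0.5772, 0.3414, 0.0834]
tool_rot: [3.139, -0.0, -0.008]
ft_force: [0.2, -0.4, -0.6]
grip_width: 0.643
grip_force: 0.0
```

```bash
python3 -c "
from h import *
rep(.4237,.1368,.11)"
```

```text
t 6.45 pos [0.5772 0.3414 0.0834] yaw -0.0 w 55.9 gf 0.0 ft [ 0.2 -0.4 -0.6] q7 -2.38
slide [-153.6  204.7  -25.2]
```

>>> send_rows([
  {"claw": 0.0, "slide": [0, 0, -25], "delta_rot": [0, 0, 0]},
  {"claw": 0.0, "slide": [-29, 39, -25], "delta_rot": [0, 0, 0]},
  {"claw": 0.0, "slide": [-58, 78, -25], "delta_rot": [0, 0, 0]},
  {"claw": 0.0, "slide": [-87, 117, -25], "delta_rot": [0, 0, 0]},
  {"claw": 0.0, "slide": [-116, 156, -25], "delta_rot": [0, 0, 0]},
])

```text
time: 6.95
position: [0.462, 0.1857, 0.1112]
tool_rot: [3.141, 0.0, 0.002]
ft_force: [1.5, -0.6, 0.7]
grip_width: 0.499
grip_force: 0.0
```

>>> send_rows([
  {"claw": 0.0, "slide": [-20, 25, 10], "delta_rot": [0, 0, 0]},
  {"claw": 0.0, "slide": [-37, 49, 20], "delta_rot": [0, 0, 0]},
  {"claw": 0.0, "slide": [-37, 49, 25], "delta_rot": [0, 0, 0]},
  {"claw": 0.0, "slide": [-37, 49, 25], "delta_rot": [0, 0, 0]},
  {"claw": 0.0, "slide": [-37, 49, 25], "delta_rot": [0, 0, 0]},
])

```text
time: 7.45
position: [0.427, 0.1391, 0.0865]
tool_rot: [-3.141, -0.002, -0.003]
ft_force: [0.0, 0.0, 0.2]
grip_width: 0.499
grip_force: 0.0
```

```bash
python3 -c "
from h import *
rep(.4237,.1368,.0285)
d=snap('wrist','w3'); print(proj(d,(.4237,.1368,.012)))
t=snap('top','t3')
cv2.imwrite('pics/w3c.png',cv2.hconcat([cv2.resize(d['color'][150:400,195:445],(400,400)),cv2.resize(t['color'][160:240,120:240],(600,400))[:,:400]]))"
```

```text
t 7.45 pos [0.427  0.1391 0.0865] yaw 0.1 w 43.4 gf 0.0 ft [0.  0.  0.2] q7 -1.99
slide [-3.4  2.4 58. ]
(np.float64(320.0838200599661), np.float64(271.4997708663072))
```

View pics/w3c.png

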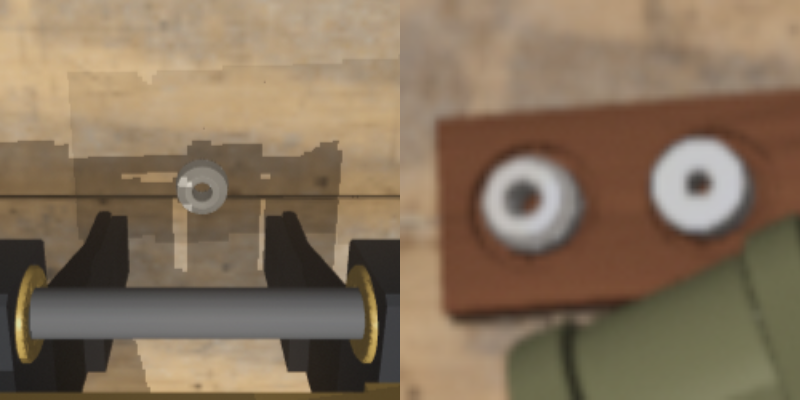

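The block sits in its recess (bright ring inside the rim at left in the top crop). The collar is at (321,268) in the wrist view, within 2 mm of my measurement.

>>> send_rows([
  {"claw": 0.0, "slide": [-2, 2, 30], "delta_rot": [0, 0, 0]},
  {"claw": 0.0, "slide": [-2, 2, 50], "delta_rot": [0, 0, 0]},
  {"claw": 0.0, "slide": [-2, 2, 57], "delta_rot": [0, 0, 0]},
  {"claw": 0.0, "slide": [-2, 2, 58], "delta_rot": [0, 0, 0]},
  {"claw": 0.0, "slide": [-2, 2, 58], "delta_rot": [0, 0, 0]},
])

```text
time: 8.05
position: [0.4246, 0.1366, 0.0282]
tool_rot: [-3.141, -0.001, -0.001]
ft_force: [-0.5, -0.2, -0.3]
grip_width: 0.502
grip_force: 0.0
```

```bash
python3 -c "
from h import *
rep(.425,.1368,.0285)"
```

```text
t 8.05 pos [0.4246 0.1366 0.0282] yaw 0.0 w 43.7 gf 0.0 ft [-0.5 -0.2 -0.3] q7 -2.06
slide [ 0.4 -0.2 -0.3]
```

>>> send_rows([
  {"claw": -0.4, "slide": [0, 0, 0], "delta_rot": [0, 0, 0]},
  {"claw": -0.8, "slide": [0, 0, 0], "delta_rot": [0, 0, 0]},
  {"claw": -0.8, "slide": [0, 0, 0], "delta_rot": [0, 0, 0]},
  {"claw": -0.8, "slide": [0, 0, 0], "delta_rot": [0, 0, 0]},
  {"claw": -0.8, "slide": [0, 0, 0], "delta_rot": [0, 0, 0]},
], grip_force=20)

```text
time: 8.55
position: [0.4242, 0.1358, 0.0279]
tool_rot: [3.141, -0.0, 0.001]
ft_force: [0.2, -0.4, 2.2]
grip_width: 0.218
grip_force: 20.0
```

>>> send_rows([
  {"claw": -0.8, "slide": [0, 0, -25], "delta_rot": [0, 0, 0]},
  {"claw": -0.8, "slide": [0, 0, -55], "delta_rot": [0, 0, 0]},
  {"claw": -0.8, "slide": [40, -12, -65], "delta_rot": [0, 0, 0]},
  {"claw": -0.8, "slide": [80, -28, -65], "delta_rot": [0, 0, 0]},
  {"claw": -0.8, "slide": [120, -43, -65], "delta_rot": [0, 0, 0]},
])

```text
time: 9.05
position: [0.5459, 0.1788, 0.0934]
tool_rot: [3.141, -0.002, 0.003]
ft_force: [-0.3, 0.7, 0.4]
grip_width: 0.221
grip_force: 20.0
```

>>> send_rows([
  {"claw": -0.8, "slide": [25, -8, 0], "delta_rot": [0, 0, 0]},
  {"claw": -0.8, "slide": [42, -14, 10], "delta_rot": [0, 0, 0]},
  {"claw": -0.8, "slide": [42, -14, 30], "delta_rot": [0, 0, 0]},
  {"claw": -0.8, "slide": [42, -14, 38], "delta_rot": [0, 0, 0]},
  {"claw": -0.8, "slide": [42, -14, 38], "delta_rot": [0, 0, 0]},
])

```text
time: 9.55
position: [0.5843, 0.1922, 0.0527]
tool_rot: [3.14, -0.0, -0.006]
ft_force: [0.5, 0.4, -0.3]
grip_width: 0.218
grip_force: 20.0
```

```bash
python3 -c "
from h import *
rep(.5865,.194,.0458)"
```

```text
t 9.55 pos [0.5843 0.1922 0.0527] yaw -0.0 w 19.0 gf 20.0 ft [ 0.5  0.4 -0.3] q7 -2.16
slide [ 2.3 -1.8  6.9]
```

>>> send_rows([
  {"claw": -0.8, "slide": [1, -1, 3], "delta_rot": [0, 0, 0]},
  {"claw": -0.8, "slide": [1, -1, 5], "delta_rot": [0, 0, 0]},
  {"claw": -0.8, "slide": [1, -1, 6.5], "delta_rot": [0, 0, 0]},
  {"claw": -0.8, "slide": [1, -1, 6.5], "delta_rot": [0, 0, 0]},
  {"claw": -0.8, "slide": [1, -1, 6.5], "delta_rot": [0, 0, 0]},
])

```text
time: 10.05
position: [0.5871, 0.1938, 0.0484]
tool_rot: [3.142, -0.0, 0.001]
ft_force: [-0.1, 0.1, -1.2]
grip_width: 0.22
grip_force: 20.0
```

```bash
python3 -c "
from h import *
rep(.5865,.194,.0458)"
```

```text
t 10.05 pos [0.5871 0.1938 0.0484] yaw -0.0 w 19.1 gf 20.0 ft [-0.1  0.1 -1.2] q7 -2.17
slide [-0.6 -0.2  2.6]
```

>>> send_rows([
  {"claw": -0.8, "slide": [0, 0, 1], "delta_rot": [0, 0, 0]},
  {"claw": -0.8, "slide": [0, 0, 2], "delta_rot": [0, 0, 0]},
  {"claw": -0.8, "slide": [0, 0, 2], "delta_rot": [0, 0, 0]},
  {"claw": -0.8, "slide": [0, 0, 2], "delta_rot": [0, 0, 0]},
])

```text
time: 10.45
position: [0.5869, 0.1938, 0.0459]
tool_rot: [3.141, -0.0, -0.0]
ft_force: [-0.3, -0.5, -0.8]
grip_width: 0.221
grip_force: 20.0
```

>>> send_rows([
  {"claw": -0.5, "slide": [0, 0, 0], "delta_rot": [0, 0, 0]},
  {"claw": -0.3, "slide": [0, 0, 0], "delta_rot": [0, 0, 0]},
  {"claw": -0.3, "slide": [0, 0, 0], "delta_rot": [0, 0, 0]},
  {"claw": -0.3, "slide": [0, 0, -10], "delta_rot": [0, 0, 0]},
  {"claw": -0.3, "slide": [0, 0, -50], "delta_rot": [0, 0, 0]},
])

```text
time: 10.95
position: [0.584, 0.1924, 0.0929]
tool_rot: [3.139, -0.0, -0.013]
ft_force: [2.0, -0.6, 0.1]
grip_width: 0.343
grip_force: 0.0
```

```bash
python3 -c "
from h import *
rep(.3847,.262,.085)"
```

```text
t 10.95 pos [0.584  0.1924 0.0929] yaw -0.0 w 29.8 gf 0.0 ft [ 2.  -0.6  0.1] q7 -2.14
slide [-199.2  -69.5    9.4]
```

>>> send_rows([
  {"claw": 0.0, "slide": [-20, -5, -20], "delta_rot": [0, 0, 0]},
  {"claw": 0.0, "slide": [-65, -22, -20], "delta_rot": [0, 0, 0]},
  {"claw": 0.0, "slide": [-110, -38, -20], "delta_rot": [0, 0, 0]},
  {"claw": 0.0, "slide": [-155, -54, -20], "delta_rot": [0, 0, 0]},
  {"claw": 0.0, "slide": [-198, -70, -10], "delta_rot": [0, 0, 0]},
])

```text
time: 11.45
position: [0.388, 0.2652, 0.1076]
tool_rot: [-3.141, -0.0, -0.006]
ft_force: [0.3, 0.6, 0.4]
grip_width: 0.494
grip_force: 0.0
```

>>> send_rows([
  {"claw": 0.0, "slide": [0, 0, 0], "delta_rot": [0, 0, 0]},
  {"claw": 0.0, "slide": [0, 0, 0], "delta_rot": [0, 0, 0]},
])

```text
time: 11.65
position: [0.3886, 0.2643, 0.1068]
tool_rot: [3.141, 0.004, 0.003]
ft_force: [0.5, -0.4, -0.2]
grip_width: 0.503
grip_force: 0.0
```

```bash
python3 -c "
from h import *
rep(.3847,.262,.0245)
d=snap('wrist','w4'); print(proj(d,(.3847,.2622,.008)))
t=snap('top','t4')
cv2.imwrite('pics/w4c.png',cv2.hconcat([cv2.resize(d['color'][100:400,170:470],(400,400)),cv2.resize(t['color'][170:250,150:230],(400,400))]))"
```

```text
t 11.65 pos [0.3886 0.2643 0.1068] yaw 0.1 w 43.7 gf 0.0 ft [ 0.5 -0.4 -0.2] q7 -2.3
slide [-4.   2.2 82.3]
(np.float64(319.31280211473194), np.float64(260.0695678889832))
```

View pics/w4c.png

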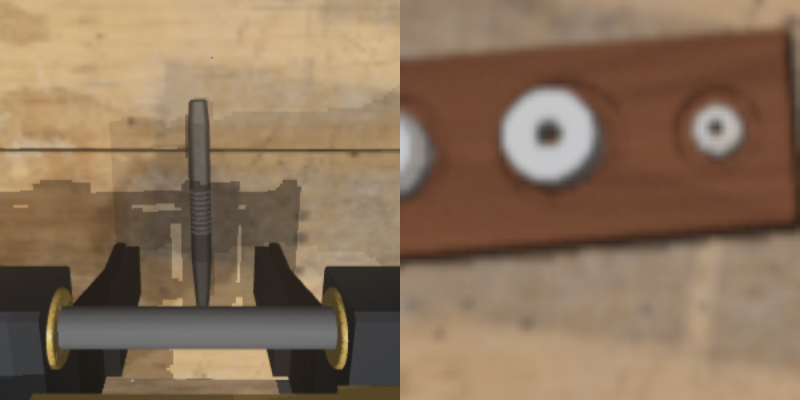

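The collar is centred in the small recess. The black punch is at (320,259) in the wrist view, against a prediction of (319,260).

>>> send_rows([
  {"claw": 0.0, "slide": [-3, 2, 40], "delta_rot": [0, 0, 0]},
  {"claw": 0.0, "slide": [-3, 2, 70], "delta_rot": [0, 0, 0]},
  {"claw": 0.0, "slide": [-3, 2, 80], "delta_rot": [0, 0, 0]},
  {"claw": 0.0, "slide": [-3, 2, 81.5], "delta_rot": [0, 0, 0]},
  {"claw": 0.0, "slide": [-3, 2, 81.5], "delta_rot": [0, 0, 0]},
])

```text
time: 12.25
position: [0.387, 0.2623, 0.0253]
tool_rot: [-3.141, 0.002, -0.001]
ft_force: [0.3, 0.4, -0.8]
grip_width: 0.498
grip_force: 0.0
```

>>> send_rows([
  {"claw": -0.5, "slide": [0, 0, 0], "delta_rot": [0, 0, 0]},
  {"claw": -1, "slide": [0, 0, 0], "delta_rot": [0, 0, 0]},
  {"claw": -1, "slide": [0, 0, 0], "delta_rot": [0, 0, 0]},
  {"claw": -1, "slide": [0, 0, 0], "delta_rot": [0, 0, 0]},
  {"claw": -1, "slide": [0, 0, 0], "delta_rot": [0, 0, 0]},
], grip_force=25)

```text
time: 12.75
position: [0.3861, 0.2619, 0.0248]
tool_rot: [3.142, -0.0, 0.001]
ft_force: [0.5, -0.9, -0.1]
grip_width: 0.132
grip_force: 0.1
```

```bash
python3 -c "
from h import *
rep(.6226,-.0426,.11)"
```

```text
t 12.75 pos [0.3861 0.2619 0.0248] yaw -0.0 w 11.5 gf 0.1 ft [ 0.5 -0.9 -0.1] q7 -2.41
slide [236.6 304.5 -85.1]
```

>>> send_rows([
  {"claw": -1, "slide": [0, 0, 0], "delta_rot": [0, 0, 0]},
  {"claw": -1, "slide": [0, 0, 0], "delta_rot": [0, 0, 0]},
  {"claw": -1, "slide": [0, 0, -20], "delta_rot": [0, 0, 0]},
  {"claw": -1, "slide": [0, 0, -50], "delta_rot": [0, 0, 0]},
  {"claw": -1, "slide": [0, 0, -90], "delta_rot": [0, 0, 0]},
])

```text
time: 13.25
position: [0.3844, 0.2611, 0.1139]
tool_rot: [3.14, 0.0, -0.007]
ft_force: [1.0, -0.8, -0.1]
grip_width: 0.115
grip_force: 25.0
```

```bash
python3 -c "
from h import *
d=pickle.load(open('top0.pkl','rb'))
for x in (555.5,618,681.5): print(px(d,120+x/2.96-.33,130+141/2.96-.33,.012).round(4))
rep(.6222,-.0426,.11)"
```

```text
[ 0.6263 -0.0179  0.012 ]
[ 0.6251 -0.0661  0.012 ]
[ 0.6238 -0.1151  0.012 ]
t 13.25 pos [0.3844 0.2611 0.1139] yaw 0.0 w 10.0 gf 25.0 ft [ 1.  -0.8 -0.1] q7 -2.28
slide [237.8 303.7   3.3]
```

>>> send_rows([
  {"claw": -1, "slide": [24, 30, 0], "delta_rot": [0, 0, 0]},
  {"claw": -1, "slide": [48, 60, 0], "delta_rot": [0, 0, 0]},
  {"claw": -1, "slide": [72, 91, 0], "delta_rot": [0, 0, 0]},
  {"claw": -1, "slide": [96, 122, 0], "delta_rot": [0, 0, 0]},
  {"claw": -1, "slide": [120, 153, 0], "delta_rot": [0, 0, 0]},
])

```text
time: 13.75
position: [0.5064, 0.1074, 0.1143]
tool_rot: [3.141, -0.0, -0.0]
ft_force: [0.7, 0.4, -0.1]
grip_width: 0.12
grip_force: 25.0
```

>>> send_rows([
  {"claw": -1, "slide": [24, 30, 0], "delta_rot": [0, 0, 0]},
  {"claw": -1, "slide": [48, 60, 0], "delta_rot": [0, 0, 0]},
  {"claw": -1, "slide": [72, 91, 0], "delta_rot": [0, 0, 0]},
  {"claw": -1, "slide": [96, 122, 0], "delta_rot": [0, 0, 0]},
  {"claw": -1, "slide": [118, 150, 0], "delta_rot": [0, 0, 0]},
])

```text
time: 14.25
position: [0.6244, -0.0432, 0.1138]
tool_rot: [3.141, -0.002, -0.001]
ft_force: [0.6, 0.4, -0.8]
grip_width: 0.122
grip_force: 25.0
```

>>> send_rows([
  {"claw": -1, "slide": [0, 0, 10], "delta_rot": [0, 0, 0]},
  {"claw": -1, "slide": [0, 0, 30], "delta_rot": [0, 0, 0]},
  {"claw": -1, "slide": [0, 0, 40], "delta_rot": [0, 0, 0]},
  {"claw": -1, "slide": [0, 0, 40], "delta_rot": [0, 0, 0]},
  {"claw": -1, "slide": [0, 0, 40], "delta_rot": [0, 0, 0]},
])

```text
time: 14.75
position: [0.6236, -0.0405, 0.0746]
tool_rot: [-3.141, -0.001, 0.001]
ft_force: [-0.6, -0.4, 0.2]
grip_width: 0.117
grip_force: 25.0
```

```bash
python3 -c "
from h import *
rep(.6222,-.0424,.0335)
d=snap('wrist','w5')
for y in (.048,0,-.048):print(proj(d,(.67,-.0666+y,.012)))
cv2.imwrite('pics/w5c.png',d['color'][0:400,100:540])"
```

```text
t 14.75 pos [ 0.6236 -0.0405  0.0746] yaw 0.0 w 10.2 gf 25.0 ft [-0.6 -0.4  0.2] q7 -1.72
slide [-1.4  1.9 41.1]
(np.float64(278.83294070164595), np.float64(199.22628111259323))
(np.float64(361.0208794693288), np.float64(199.30865855306968))
(np.float64(443.21954918209093), np.float64(199.39104674923368))
```

View pics/w5c.png

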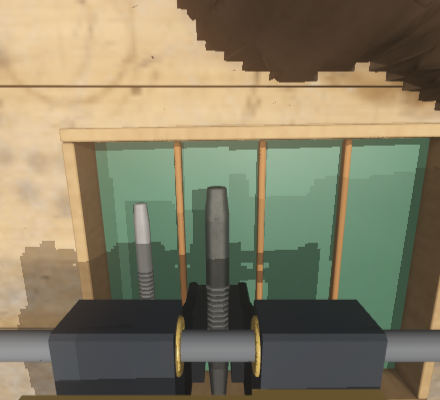

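The punch hangs in the middle of the second lane. Strips at u=279 and 362 match the projection, and the back end is clear of the wall.

>>> send_rows([
  {"claw": -1, "slide": [-1, 1, 15], "delta_rot": [0, 0, 0]},
  {"claw": -1, "slide": [-1, 1, 28], "delta_rot": [0, 0, 0]},
  {"claw": -1, "slide": [-1, 1, 37], "delta_rot": [0, 0, 0]},
  {"claw": -1, "slide": [-1, 1, 39.5], "delta_rot": [0, 0, 0]},
  {"claw": -1, "slide": [-1, 1, 39.5], "delta_rot": [0, 0, 0]},
])

```text
time: 15.3
position: [0.6223, -0.0421, 0.0341]
tool_rot: [-3.141, 0.0, 0.002]
ft_force: [-1.6, -0.6, -0.8]
grip_width: 0.119
grip_force: 25.0
```

>>> send_rows([
  {"claw": -0.7, "slide": [0, 0, 0], "delta_rot": [0, 0, 0]},
  {"claw": -0.55, "slide": [0, 0, 0], "delta_rot": [0, 0, 0]},
  {"claw": -0.55, "slide": [0, 0, 0], "delta_rot": [0, 0, 0]},
  {"claw": -0.55, "slide": [0, 0, -10], "delta_rot": [0, 0, 0]},
  {"claw": -0.55, "slide": [0, 0, -50], "delta_rot": [0, 0, 0]},
])

```text
time: 15.8
position: [0.6196, -0.0423, 0.082]
tool_rot: [-3.141, 0.0, 0.013]
ft_force: [0.7, -0.5, -0.9]
grip_width: 0.221
grip_force: 0.0
```

```bash
python3 -c "
from h import *
rep(.4297,-.1184,.09)"
```

```text
t 15.8 pos [ 0.6196 -0.0423  0.082 ] yaw -0.0 w 19.3 gf 0.0 ft [ 0.7 -0.5 -0.9] q7 -1.72
slide [-189.9   76.1   -6.5]
```

>>> send_rows([
  {"claw": -0.3, "slide": [0, 0, -35], "delta_rot": [0, 0, 0]},
  {"claw": 0.0, "slide": [-44, 18, -35], "delta_rot": [0, 0, 0.1]},
  {"claw": 0.0, "slide": [-88, 35, -35], "delta_rot": [0, 0, 0.2]},
  {"claw": 0.0, "slide": [-132, 53, -30], "delta_rot": [0, 0, 0.3]},
  {"claw": 0.0, "slide": [-170, 68, -20], "delta_rot": [0, 0, 0.342]},
])

```text
time: 16.3
position: [0.4517, -0.1112, 0.1064]
tool_rot: [3.093, -0.54, 0.004]
ft_force: [-0.4, -0.8, 0.9]
grip_width: 0.493
grip_force: 0.0
```

```bash
python3 -c "
from h import *
d=pickle.load(open('w1.pkl','rb'))
a,b=px(d,119,112,.006),px(d,87,281,.006); print(a,b,(a+b)/2,np.linalg.norm(a-b),np.degrees(np.arctan2(*(a-b)[1::-1])))
rep(.4297,-.1184,.09)"
```

```text
[ 0.49092491 -0.14161206  0.006     ] [ 0.3718788 -0.0988076  0.006    ] [ 0.43140185 -0.12020983  0.006     ] 0.1265077042050523 -19.776659655652992
t 16.3 pos [ 0.4517 -0.1112  0.1064] yaw -19.8 w 42.9 gf 0.0 ft [-0.4 -0.8  0.9] q7 -1.76
slide [-18.3  14.2  16.4]
```

>>> send_rows([
  {"claw": 0.0, "slide": [-17, 14, 10], "delta_rot": [0, 0, 0]},
  {"claw": 0.0, "slide": [-17, 14, 45], "delta_rot": [0, 0, 0]},
  {"claw": 0.0, "slide": [-17, 14, 70], "delta_rot": [0, 0, 0]},
  {"claw": 0.0, "slide": [-17, 14, 76], "delta_rot": [0, 0, 0]},
  {"claw": 0.0, "slide": [-17, 14, 76], "delta_rot": [0, 0, 0]},
])

```text
time: 16.8
position: [0.432, -0.1173, 0.0291]
tool_rot: [-3.096, 0.534, 0.001]
ft_force: [0.5, -0.6, 0.2]
grip_width: 0.501
grip_force: 0.0
```

```bash
python3 -c "
from h import *
rep(.4305,-.119,.0243)"
```

```text
t 16.8 pos [ 0.432  -0.1173  0.0291] yaw -19.6 w 43.6 gf 0.0 ft [ 0.5 -0.6  0.2] q7 -1.78
slide [-0.9  2.1  4.8]
```

>>> send_rows([
  {"claw": 0.0, "slide": [-1, 2, 3], "delta_rot": [0, 0, 0]},
  {"claw": 0.0, "slide": [-1, 2, 4.5], "delta_rot": [0, 0, 0]},
  {"claw": 0.0, "slide": [-1, 2, 4.5], "delta_rot": [0, 0, 0]},
])

```text
time: 17.1
position: [0.4311, -0.1194, 0.0252]
tool_rot: [3.095, -0.535, 0.002]
ft_force: [-0.0, -1.3, 0.3]
grip_width: 0.503
grip_force: 0.0
```

>>> send_rows([
  {"claw": -0.5, "slide": [0, 0, 0], "delta_rot": [0, 0, 0]},
  {"claw": -1, "slide": [0, 0, 0], "delta_rot": [0, 0, 0]},
  {"claw": -1, "slide": [0, 0, 0], "delta_rot": [0, 0, 0]},
  {"claw": -1, "slide": [0, 0, 0], "delta_rot": [0, 0, 0]},
  {"claw": -1, "slide": [0, 0, 0], "delta_rot": [0, 0, 0]},
])

```text
time: 17.6
position: [0.4306, -0.1192, 0.0246]
tool_rot: [3.096, -0.535, 0.0]
ft_force: [-0.5, 0.5, 0.5]
grip_width: 0.127
grip_force: 0.0
```

>>> send_rows([
  {"claw": -1, "slide": [0, 0, 0], "delta_rot": [0, 0, 0]},
  {"claw": -1, "slide": [0, 0, 0], "delta_rot": [0, 0, 0]},
  {"claw": -1, "slide": [0, 0, -25], "delta_rot": [0, 0, 0]},
  {"claw": -1, "slide": [0, 0, -60], "delta_rot": [0, 0, 0]},
  {"claw": -1, "slide": [0, 0, -90], "delta_rot": [0, 0, -0.1]},
])

```text
time: 18.1
position: [0.4303, -0.119, 0.1156]
tool_rot: [-3.119, 0.376, 0.001]
ft_force: [0.4, -0.4, -0.2]
grip_width: 0.104
grip_force: 25.0
```

>>> send_rows([
  {"claw": -1, "slide": [0, 0, 0], "delta_rot": [0, 0, -0.1]},
  {"claw": -1, "slide": [0, 0, 0], "delta_rot": [0, 0, -0.2]},
  {"claw": -1, "slide": [0, 0, 0], "delta_rot": [0, 0, -0.25]},
  {"claw": -1, "slide": [0, 0, 0], "delta_rot": [0, 0, -0.25]},
])

```text
time: 18.5
position: [0.4303, -0.1191, 0.1144]
tool_rot: [3.141, 0.012, -0.0]
ft_force: [-0.7, -0.2, -0.5]
grip_width: 0.105
grip_force: 25.0
```

```bash
python3 -c "
from h import *
rep(.6225,-.0905,.11)"
```

```text
t 18.5 pos [ 0.4303 -0.1191  0.1144] yaw 0.5 w 9.1 gf 25.0 ft [-0.7 -0.2 -0.5] q7 -1.36
slide [192.4 -27.1   4.4]
```

>>> send_rows([
  {"claw": -1, "slide": [39, -5, 0], "delta_rot": [0, 0, 0]},
  {"claw": -1, "slide": [78, -11, 0], "delta_rot": [0, 0, 0]},
  {"claw": -1, "slide": [117, -16, 0], "delta_rot": [0, 0, 0]},
  {"claw": -1, "slide": [156, -22, 0], "delta_rot": [0, 0, 0]},
  {"claw": -1, "slide": [192, -27, 0], "delta_rot": [0, 0, 0]},
])

```text
time: 19.0
position: [0.6238, -0.0904, 0.1139]
tool_rot: [-3.141, -0.01, 0.001]
ft_force: [-0.5, 0.6, -0.0]
grip_width: 0.108
grip_force: 25.0
```

>>> send_rows([
  {"claw": -1, "slide": [0, 0, 10], "delta_rot": [0, 0, 0]},
  {"claw": -1, "slide": [0, 0, 30], "delta_rot": [0, 0, 0]},
  {"claw": -1, "slide": [0, 0, 45], "delta_rot": [0, 0, 0]},
  {"claw": -1, "slide": [0, 0, 45], "delta_rot": [0, 0, 0]},
  {"claw": -1, "slide": [0, 0, 45], "delta_rot": [0, 0, 0]},
])

```text
time: 19.5
position: [0.6217, -0.0909, 0.0693]
tool_rot: [3.141, 0.011, -0.002]
ft_force: [1.1, 0.4, -1.5]
grip_width: 0.105
grip_force: 25.0
```

```bash
python3 -c "
from h import *
rep(.6225,-.0905,.0343)
d=snap('wrist','w6')
cv2.imwrite('pics/w6c.png',d['color'][0:400,100:540])"
```

```text
t 19.5 pos [ 0.6217 -0.0909  0.0693] yaw 0.4 w 9.2 gf 25.0 ft [ 1.1  0.4 -1.5] q7 -1.63
slide [ 0.9 -0.4 35. ]
```

View pics/w6c.png

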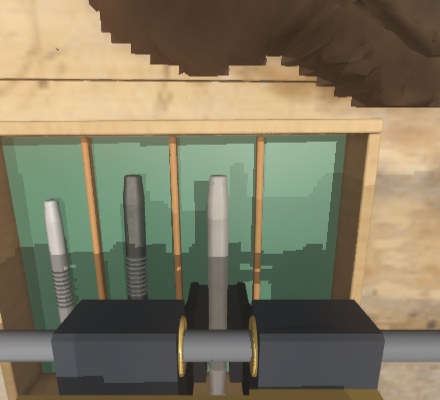

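The black punch lies in its lane at u≈235. The steel punch hangs in the middle of the third lane, between the strips at u≈275 and 360.

>>> send_rows([
  {"claw": -1, "slide": [0, 0, 15], "delta_rot": [0, 0, 0]},
  {"claw": -1, "slide": [0, 0, 26], "delta_rot": [0, 0, 0]},
  {"claw": -1, "slide": [0, 0, 33], "delta_rot": [0, 0, 0]},
  {"claw": -1, "slide": [0, 0, 34.5], "delta_rot": [0, 0, 0]},
  {"claw": -1, "slide": [0, 0, 34.5], "delta_rot": [0, 0, 0]},
])

```text
time: 20.05
position: [0.622, -0.0906, 0.0345]
tool_rot: [-3.141, -0.012, 0.001]
ft_force: [-0.3, -0.3, -1.7]
grip_width: 0.106
grip_force: 25.0
```

>>> send_rows([
  {"claw": -0.7, "slide": [0, 0, 0], "delta_rot": [0, 0, 0]},
  {"claw": -0.55, "slide": [0, 0, 0], "delta_rot": [0, 0, 0]},
  {"claw": -0.55, "slide": [0, 0, 0], "delta_rot": [0, 0, 0]},
  {"claw": -0.55, "slide": [0, 0, -10], "delta_rot": [0, 0, 0]},
  {"claw": -0.55, "slide": [0, 0, -50], "delta_rot": [0, 0, 0]},
])

```text
time: 20.55
position: [0.619, -0.0905, 0.0819]
tool_rot: [-3.14, -0.012, 0.013]
ft_force: [-0.9, -0.3, 0.4]
grip_width: 0.22
grip_force: 0.0
```

>>> send_rows([
  {"claw": -0.3, "slide": [0, 0, -35], "delta_rot": [0, 0, 0]},
  {"claw": 0.2, "slide": [-40, -25, -35], "delta_rot": [0, 0, -0.1]},
  {"claw": 0.2, "slide": [-80, -50, -35], "delta_rot": [0, 0, -0.2]},
  {"claw": 0.2, "slide": [-120, -76, -35], "delta_rot": [0, 0, -0.3]},
  {"claw": 0.2, "slide": [-155, -98, -25], "delta_rot": [0, 0, -0.38]},
])

```text
time: 21.05
position: [0.466, 0.0075, 0.1116]
tool_rot: [3.08, 0.612, 0.005]
ft_force: [0.7, 1.1, 0.7]
grip_width: 0.562
grip_force: 0.0
```

```bash
python3 -c "
from h import *
rep(.4553,.013,.09)
t=snap('top','t7');w=snap('wrist','w7')
P=[(.4553+.0*0,.013)]
print(proj(w,(.4553,.013,.01)))
cv2.imwrite('pics/w7c.png',cv2.hconcat([cv2.resize(w['color'][100:400,170:470],(400,400)),cv2.resize(t['color'][135:225,280:370],(400,400))]))"
```

```text
t 21.05 pos [0.466  0.0075 0.1116] yaw 22.5 w 48.9 gf 0.0 ft [0.7 1.1 0.7] q7 -1.29
slide [-7.8 -9.2 21.6]
(np.float64(312.607874542803), np.float64(255.47154363531286))
```

View pics/w7c.png

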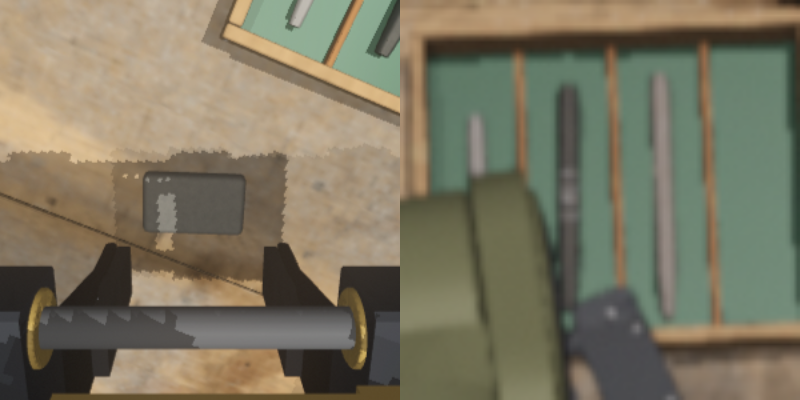

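Both punches lie along their own lanes. The stone at (316,252) in the wrist view has its long side along the closing axis, and 55 mm fits the 87 mm opening, so I grip it that way.

>>> send_rows([
  {"claw": 0.8, "slide": [-6, -8, 10], "delta_rot": [0, 0, 0.03]},
  {"claw": 0.8, "slide": [-6, -8, 30], "delta_rot": [0, 0, 0.03]},
  {"claw": 0.8, "slide": [-6, -8, 60], "delta_rot": [0, 0, 0.03]},
  {"claw": 0.8, "slide": [-6, -8, 80], "delta_rot": [0, 0, 0.03]},
  {"claw": 0.8, "slide": [-6, -8, 83], "delta_rot": [0, 0, 0.03]},
])

```text
time: 21.65
position: [0.4569, 0.0111, 0.0257]
tool_rot: [-3.091, -0.558, 0.005]
ft_force: [-0.6, 0.6, 0.2]
grip_width: 0.888
grip_force: 0.0
```

```bash
python3 -c "
from h import *
rep(*px(pickle.load(open('w7.pkl','rb')),315.5,252,.01)[:2],.0255)"
```

```text
t 21.65 pos [0.4569 0.0111 0.0257] yaw 20.5 w 77.2 gf 0.0 ft [-0.6  0.6  0.2] q7 -1.42
slide [ 1.9 -0.4  0.2]
```

>>> send_rows([
  {"claw": 0.3, "slide": [1, 0, 0], "delta_rot": [0, 0, 0]},
  {"claw": 0, "slide": [1, 0, 0], "delta_rot": [0, 0, 0]},
  {"claw": 0, "slide": [1, 0, 0], "delta_rot": [0, 0, 0]},
  {"claw": 0, "slide": [1, 0, 0], "delta_rot": [0, 0, 0]},
  {"claw": 0, "slide": [1, 0, 0], "delta_rot": [0, 0, 0]},
])

```text
time: 22.15
position: [0.4598, 0.0116, 0.028]
tool_rot: [3.091, 0.559, 0.003]
ft_force: [-0.1, -0.1, 5.0]
grip_width: 0.625
grip_force: 25.0
```

>>> send_rows([
  {"claw": 0, "slide": [0, 0, 0], "delta_rot": [0, 0, 0]},
  {"claw": 0, "slide": [0, 0, -20], "delta_rot": [0, 0, 0]},
  {"claw": 0, "slide": [0, 0, -50], "delta_rot": [0, 0, 0]},
  {"claw": 0, "slide": [0, 0, -85], "delta_rot": [0, 0, 0]},
  {"claw": 0, "slide": [0, 0, -95], "delta_rot": [0, 0, 0]},
])

```text
time: 22.65
position: [0.4609, 0.0117, 0.1252]
tool_rot: [3.089, 0.559, 0.008]
ft_force: [0.6, 0.5, -0.3]
grip_width: 0.625
grip_force: 25.0
```

```bash
python3 -c "
from h import *
rep(.551,-.372,.12)"
```

```text
t 22.65 pos [0.4609 0.0117 0.1252] yaw 20.5 w 54.4 gf 25.0 ft [ 0.6  0.5 -0.3] q7 -1.32
slide [-50.1 390.9   6.1]
```

>>> send_rows([
  {"claw": 0, "slide": [-5, 39, 0], "delta_rot": [0, 0, 0]},
  {"claw": 0, "slide": [-10, 78, 0], "delta_rot": [0, 0, 0]},
  {"claw": 0, "slide": [-15, 117, 0], "delta_rot": [0, 0, 0]},
  {"claw": 0, "slide": [-20, 156, 0], "delta_rot": [0, 0, 0]},
  {"claw": 0, "slide": [-25, 195, 0], "delta_rot": [0, 0, 0]},
])

```text
time: 23.15
position: [0.5033, -0.1813, 0.1211]
tool_rot: [-3.091, -0.559, 0.002]
ft_force: [0.7, 0.7, -0.6]
grip_width: 0.624
grip_force: 25.0
```

>>> send_rows([
  {"claw": 0, "slide": [-5, 39, 0], "delta_rot": [0, 0, 0]},
  {"claw": 0, "slide": [-10, 78, 0], "delta_rot": [0, 0, 0]},
  {"claw": 0, "slide": [-15, 117, 0], "delta_rot": [0, 0, 0]},
  {"claw": 0, "slide": [-20, 156, 0], "delta_rot": [0, 0, 0]},
  {"claw": 0, "slide": [-25, 195, 0], "delta_rot": [0, 0, 0]},
])

```text
time: 23.65
position: [0.5482, -0.3726, 0.1207]
tool_rot: [-3.091, -0.559, 0.002]
ft_force: [-0.4, 0.4, -1.9]
grip_width: 0.625
grip_force: 25.0
```

>>> send_rows([
  {"claw": 0, "slide": [0, 0, 20], "delta_rot": [0, 0, 0]},
  {"claw": 0, "slide": [0, 0, 45], "delta_rot": [0, 0, 0]},
  {"claw": 0, "slide": [0, 0, 55], "delta_rot": [0, 0, 0]},
  {"claw": 0, "slide": [0, 0, 55], "delta_rot": [0, 0, 0]},
])

```text
time: 24.05
position: [0.547, -0.3699, 0.0642]
tool_rot: [-3.088, -0.559, 0.006]
ft_force: [-0.0, 0.1, -0.3]
grip_width: 0.626
grip_force: 25.0
```

```bash
python3 -c "
from h import *
rep(.551,-.372,.0305)
w=snap('wrist','w8')
cv2.imwrite('pics/w8.png',w['color'])"
```

```text
t 24.05 pos [ 0.547  -0.3699  0.0642] yaw 20.5 w 54.5 gf 25.0 ft [-0.   0.1 -0.3] q7 -0.8
slide [ 3.1  3.5 33.7]
```

View pics/w8.png

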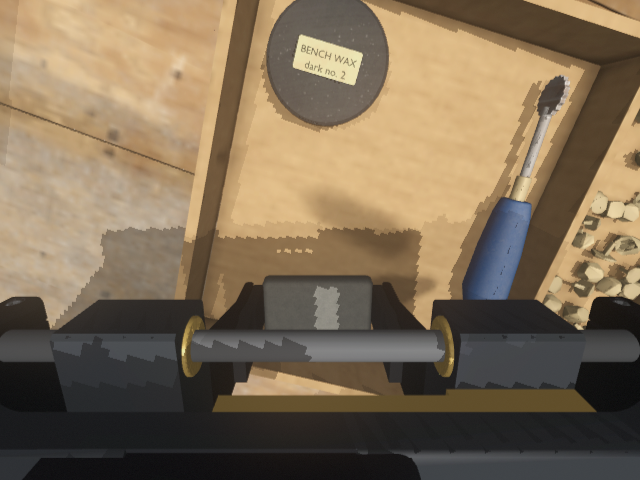

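The stone hangs in the large compartment, with the tin above and the marking wheel to the right. The left wall foot at u≈203 is closer than the wheel, so I shift 8 mm right and about 13 mm forward while lowering.

>>> send_rows([
  {"claw": 0, "slide": [13, 8, 5], "delta_rot": [0, 0, 0]},
  {"claw": 0, "slide": [13, 8, 18], "delta_rot": [0, 0, 0]},
  {"claw": 0, "slide": [13, 8, 26], "delta_rot": [0, 0, 0]},
  {"claw": 0, "slide": [13, 8, 30], "delta_rot": [0, 0, 0]},
  {"claw": 0, "slide": [13, 8, 30], "delta_rot": [0, 0, 0]},
])

```text
time: 24.6
position: [0.5625, -0.3739, 0.0361]
tool_rot: [-3.09, -0.559, 0.003]
ft_force: [0.4, -0.0, -0.8]
grip_width: 0.628
grip_force: 25.0
```

>>> send_rows([
  {"claw": 0, "slide": [0, 0, 1], "delta_rot": [0, 0, 0]},
  {"claw": 0, "slide": [0, 0, 2], "delta_rot": [0, 0, 0]},
  {"claw": 0, "slide": [0, 0, 2], "delta_rot": [0, 0, 0]},
])

```text
time: 24.9
position: [0.5637, -0.3743, 0.0353]
tool_rot: [3.091, 0.559, 0.0]
ft_force: [0.7, 0.1, -0.2]
grip_width: 0.626
grip_force: 25.0
```

>>> send_rows([
  {"claw": 0, "slide": [0, 0, 2], "delta_rot": [0, 0, 0]},
  {"claw": 0, "slide": [0, 0, 3.5], "delta_rot": [0, 0, 0]},
  {"claw": 0, "slide": [0, 0, 3.5], "delta_rot": [0, 0, 0]},
])

```text
time: 25.2
position: [0.5638, -0.3743, 0.0323]
tool_rot: [3.091, 0.559, 0.0]
ft_force: [-1.6, 1.1, 3.9]
grip_width: 0.626
grip_force: 25.0
```

>>> send_rows([
  {"claw": 0.4, "slide": [0, 0, 0], "delta_rot": [0, 0, 0]},
  {"claw": 0.55, "slide": [0, 0, 0], "delta_rot": [0, 0, 0]},
  {"claw": 0.55, "slide": [0, 0, 0], "delta_rot": [0, 0, 0]},
  {"claw": 0.55, "slide": [0, 0, -10], "delta_rot": [0, 0, 0]},
  {"claw": 0.55, "slide": [0, 0, -50], "delta_rot": [0, 0, 0]},
])

```text
time: 25.7
position: [0.5604, -0.3724, 0.0775]
tool_rot: [-3.085, -0.558, 0.011]
ft_force: [-0.1, 0.2, -0.4]
grip_width: 0.772
grip_force: 0.0
```

>>> send_rows([
  {"claw": 0.55, "slide": [0, 0, -40], "delta_rot": [0, 0, 0]},
  {"claw": 0.55, "slide": [-20, 0, -80], "delta_rot": [0, 0, 0]},
  {"claw": 0.55, "slide": [-60, 0, -100], "delta_rot": [0, 0, 0]},
  {"claw": 0.55, "slide": [-100, 0, -110], "delta_rot": [0, 0, 0]},
  {"claw": 0.55, "slide": [-100, 0, -110], "delta_rot": [0, 0, 0]},
])

```text
time: 26.2
position: [0.4648, -0.4147, 0.1948]
tool_rot: [3.088, 0.544, -0.003]
ft_force: [-0.1, -1.1, -0.2]
grip_width: 0.774
grip_force: 0.0
```

```bash
python3 -c "
from h import *
rep()
t=snap('top','t9')
cv2.imwrite('pics/t9c.png',cv2.resize(t['color'][120:320,120:570],(800,356),interpolation=cv2.INTER_CUBIC))"
```

```text
t 26.2 pos [ 0.4648 -0.4147  0.1948] yaw 20.0 w 67.3 gf 0.0 ft [-0.1 -1.1 -0.2] q7 -0.62
```

View pics/t9c.png

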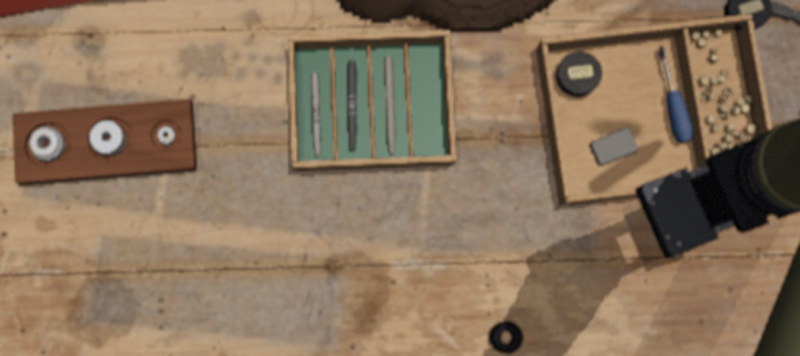

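The final top view shows the block and collar in their recesses, both punches in separate lanes, the stone flat in the large compartment, and the bush and short punch in place. One numeric check of the placements, then I hand in.

Run:
```python
from h import *
d=pickle.load(open('t9.pkl','rb'))
f=lambda x,y,z: px(d,120+x*450/800,120+y*200/356,z)[:2]
a=np.radians(3.3);Rm=np.array([[np.cos(a),np.sin(a)],[-np.sin(a),np.cos(a)]])
for p in ((45,143,.040),(106,138,.038),(166,134,.029)): print((Rm@(f(*p)-[.582,.274])).round(4))
for p in (((352,60),(352,150)),((389,57),(390,153))): print(((f(*p[0],.015)+f(*p[1],.015))/2-[.6222,-.0666]).round(4))
```

```text
[-0.0024  0.0668]
[-0.0019 -0.0084]
[-0.0008 -0.0813]
[-0.0009  0.0245]
[-0.002  -0.0235]
```

Everything is within tolerance.

```bash
python3 -c "
from bench import ctrl
print(ctrl.close_job())"
```

```text
the job is handed in; nothing more can be done
None
```

All five tools are back in their places and the job is handed in: the final top-view check put the block, collar and both punches within tolerance and showed the stone in the large compartment, though the hand-in call gave no verdict.

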